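Screw the left-hand-thread dust cap onto the wheel hub

TASK

Fit the orange dust cap on the wheel hub standing on the bench: set it square on the threaded neck, back it off until you feel it drop into the thread, then screw it on fully home without cross-threading or forcing it. Mind that this hub has a left-hand thread: the cap backs off clockwise (seen from above) and tightens anticlockwise. Let go of it when it is home, and leave the bushing, the wrench and the tin where they are.

Things in the scene. Friction and masses are not known exactly. Their poses are not given: they have to be found in the camera images.
- cap_mid (a point): Loose dust cap, 160 g, upright on the bench: orange shell 65 mm across, 28 mm tall, open below, with a black grip bar on top (56 long, 22 wide, 28 tall; pinch it along y). 56 mm tall in all. The point is on the axis half-way up, at the foot of the bar; x runs along the bar, z up. Height over hub_mouth: 27 mm resting on the ridges, 17 dropped into the thread starts, 10 fully home.
- cap_rim (a point): Centre of the cap's lower rim, 28 mm under cap_mid. Inside the 55 mm bore, three round lugs (5 mm thick, undersides 1 mm above the rim, 120 degrees apart) ride in the neck's thread. Once dropped, the cap screws down anticlockwise, sinking 7 mm over 70 degrees, after up to 28 degrees of level free turn, to a firm stop, fully home. The thread has 1 mm of up-and-down play.
- hub_mouth (a point): Centre of the top of the hub's aluminium neck, 50 mm across and 20 mm tall, 70 mm over the bench; z up; a blunt cone stands 5 mm above it. Hub and neck are fixed. Three-start LEFT-HAND thread, the same every 120 degrees; where the starts lie differs each time and is NOT told by this frame's yaw: feel for them. The cap's skirt has 2 mm play around the neck.
- hub_thread (a point): A point on the neck's axis, 10 mm under the mouth. Set down, the lugs mostly rest on level ridge tops. Anticlockwise they then only meet blunt teeth 5 mm high (or stand on them). Clockwise, within 90 degrees, they slide off into the starts, gaps with 26 degrees of free turn: the cap drops 10 mm, if it is let down, and a stop ends the clockwise turn. Set over the gaps it drops at once.
- hub: The wheel hub, fixed; origin under its base, 70 mm below hub_mouth. Steel flange 132 mm across, its top 20 mm under the mouth, with five upright studs 20 mm tall on a 54 mm radius, on a blue base plate 150 mm square. Its thread strips when forced: a turn of the cap against a stop with over about 6 N m (300 N of contact force) ruins it. Screwing down takes under 1 N m.
- bushing_mid (a point): Bystander: loose round black rubber bushing with an aluminium sleeve, 52 mm in diameter, 40 mm tall, standing on the bench; the point is on its axis, 18 mm up.
- wrench_grip (a point): Bystander: loose steel wrench, 190 mm long, lying flat on the bench; the point is on its handle, x runs along it towards the head.
- tin_mid (a point): Bystander: loose low green tin, 68 mm in diameter, 38 mm tall, standing on the bench; the point is its centre.
Not all that is in view belongs to the job. Of the things that look like the part that bears cap_mid, the smaller one is meant.

How it is judged:
By the outcome, as a careful person would: the job done as asked, in the order asked, and still so for the second after the job is handed in, with the robot touching nothing.
It also fails if it takes over 64 s, if anything falls off the work surface, if the arm or the gripper's body presses on something with over 40 N, if the wrist force passes 120 N, or if a joint passes its speed limit or range.

ROBOT

A 7-joint arm with a two-finger parallel gripper is mounted at the origin on the work surface. World frame = base frame: x ahead of the robot, y to its left, z up, the work surface at z = 0. Lengths are in m, angles in rad, forces in N, time in s.
With the tool pointing down it reaches from about 0.4 to 0.875 m from the base axis. Payload 6.5 kg.
Tool frame: the origin (TCP) lies midway between the tips of the shut fingers; the grasp point (between the pads) lies ctrl.tcp_to_grasp behind it (ctrl.tcp_to_grasp is the distance from the TCP to the grasp point, in m); z points along the fingers, x is the direction in which the jaws open and shut, and the axes are right-handed (so a half turn about z gives the same grasp; the last joint's range is limited). The gripper opens to 85 mm and grips with 20 to 120 N. Pads are 22 mm wide; open, the fingers measure 114 mm over their backs; the gripper's body (76 mm by 85 mm) begins 54 mm behind the grasp point. The pads swing forward as they close: fully open they stand 13 mm farther back than shut.
Start: joints at [-1.341, 0.536, -0.004, 1.538, 0.003, 1.067, -0.071], TCP at [0.189, 0.622, 0.194] pointing down, gripper open.
Joint ranges: [-2.7, 2.7], [-0.37, 2.16], [-1.27, 1.26], [0.24, 2.4], [-1.31, 4.45], [0.19, 1.91], [-2.76, 2.76]. Speed limits (rad/s): [2.39, 2.39, 3.14, 3.14, 3.14, 3.14, 3.14].

INTERFACE

Orientations are given as a rotation vector (axis times angle).
In Python, from rig import ctrl, claw, planner, status, vision, ticket gives the robot as it stands. The module is installed in compiled form; this text tells all that it offers. Calls block until the motion is done:
- ctrl.reach(position, orientation): joint-space move of the TCP to a pose.
- ctrl.line_to(position, orientation=None, speed=0.15, max_force=None): straight line of the TCP; orientation=None keeps the orientation; speed is the mean speed in m/s. With max_force (N) it stops when the force on the tool has changed by that much, and returns True; else False.
- ctrl.goto_joints(angles): joint-space move.
- claw.set_gripper(opening): opening from 0.0 (shut) to 1.0 (fully open); the grip force is fixed at half the most; returns when the fingers have stopped.
- ctrl.pause(seconds).
- planner.solve_ik(position, orientation): joint angles nearest the present ones, or None.
- status.read_state(): the state.
- vision.read_camera(name): name is "scene" or "top"; returns (picture, depth): 400x640x3 uint8, red, green, blue; 400x640 float32, m along the optical axis (not along the pixel's ray), 0 where there is no reading.
- vision.calibration(name): a dict with "intrinsics" (3x3 intrinsics, pixels), "rvec" (rotation vector, rad) and "tvec" (3), from world to camera coordinates, as OpenCV has them. Camera axes: x right, y down, z forward; pixel columns grow to the right and rows downward; lengths in m; the calibration is good to about 2 mm. A picture is of the moment at which its call begins. calibration takes no time and is no camera call.
A pose or a line that the arm cannot do raises ctrl.PlanningError and nothing moves.
- ticket.hand_in(): hands the job in, once; it reports no verdict.
The state is a dict: "t": time; "joint_pos": joint angles; "qd": joint speeds; "tau": joint torques, N m; "tool_pos": TCP position; "tcp_rot": TCP orientation; "force": force on the tool from outside, world axes, zero at the start; "wrist_torque": the same for the moment, N m; "opening": opening from 0.0 (shut) to 1.0 (fully open).
Only numpy, scipy, OpenCV 4.12 (cv2) and the standard library are available. Lean on these libraries where they do the work, as an engineer would, in place of code of your own. Each camera call takes 0.05 s, during which the arm holds its last target. There are 200 camera calls.

## Working session

There is one attempt and no reset: what is moved stays moved. The work goes in short steps, each a Python script; the robot and the scene stay as the last script left them, time stands still between calls to the robot, and variables do not carry over. Pictures are saved under pics/ and viewed, about 8 in all and at most 12, crops included, and the job is handed in when it is done.

```bash
mkdir -p pics
python3 - <<'E'
from rig import ctrl, claw, planner, status, vision, ticket
import cv2,numpy as np
for n in("scene","top"):
    p,d=vision.read_camera(n); cv2.imwrite(f"pics/{n}0.png",p[:,:,::-1]); np.savez(f"pics/{n}0.npz",p=p,d=d)
    c=vision.calibration(n); R=cv2.Rodrigues(np.array(c["rvec"]))[0]; print(n,c["intrinsics"],-R.T@np.array(c["tvec"]).ravel(),R[2])
s=status.read_state();print(s,ctrl.tcp_to_grasp)
E
```

```text
scene [[448.34369821   0.         310.52346147]
 [  0.         448.34369821 200.13617007]
 [  0.           0.           1.        ]] [ 1.08551542 -0.314724    0.49060973] [-0.69823664  0.44291481 -0.5623985 ]
top [[427.38387599   0.         316.17923037]
 [  0.         427.38387599 202.91316839]
 [  0.           0.           1.        ]] [0.37648619 0.00730242 0.80771721] [ 0.21758666 -0.01260239 -0.97595964]
{'t': 0.1, 'joint_pos': array([-1.34120248,  0.53711344, -0.00444109,  1.53874513,  0.00258012,
        1.06730263, -0.07118627]), 'qd': array([-0.00045463, -0.0013069 , -0.00133112, -0.00410176, -0.00055099,
        0.00042488,  0.00032381]), 'tau': array([ 2.67937707e-03, -5.84567857e+01,  1.05195019e+00, -2.59772623e+01,
        1.26158365e-02,  4.74719869e-03,  2.44029019e-05]), 'tool_pos': array([0.18930418, 0.62117903, 0.19339717]), 'tcp_rot': array([ 2.52365641e+00,  1.86934146e+00, -1.87771583e-03]), 'force': array([0.56118631, 0.36135943, 0.37192874]), 'wrist_torque': array([-0.03321179,  0.03758598,  0.03903836]), 'opening': 0.9976705526650568} 0.0187
```

View pics/scene0.png

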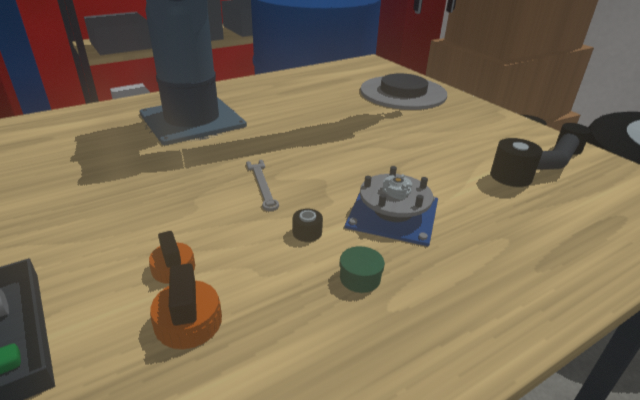

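View pics/top0.png

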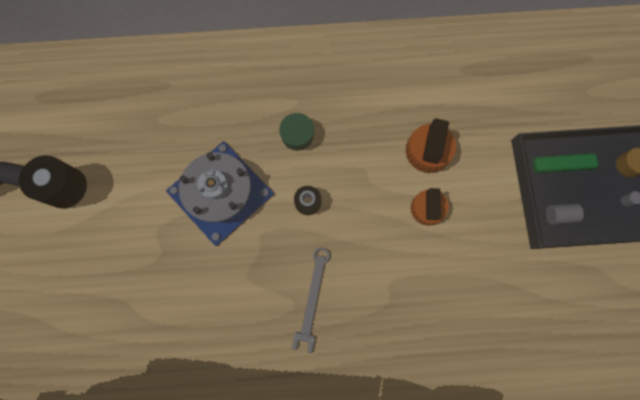

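The scene view shows the small cap at (172,260), the large cap at (186,312), the hub at (397,195), the bushing at (307,225), the tin at (361,268) and the wrench at (263,185). In the top view the small cap is at (430,206) with its bar at (433,203). The hub is at (211,184), the big cap at (432,147) and the bushing at (308,200).

```bash
cat > h.py <<'E'
import cv2,numpy as np
from rig import vision
def cal(n):
    c=vision.calibration(n); R=cv2.Rodrigues(np.array(c["rvec"]))[0]; t=np.array(c["tvec"]).ravel()
    return np.array(c["intrinsics"]),R,-R.T@t
def rays(n):
    K,R,o=cal(n); v,u=np.mgrid[0:400,0:640]
    r=np.stack([(u-K[0,2])/K[0,0],(v-K[1,2])/K[1,1],np.ones(u.shape)],-1)@R
    return o,r
def cloud(n,d):
    o,r=rays(n); X=o+r*d[...,None]; X[d==0]=np.nan; return X
def plane(n,z):
    o,r=rays(n); return o+r*((z-o[2])/r[...,2])[...,None]
def circ(P):
    from scipy.optimize import least_squares
    f=least_squares(lambda q:np.hypot(P[:,0]-q[0],P[:,1]-q[1])-q[2],[*P[:,:2].mean(0),.03],loss="soft_l1",f_scale=.001); return f.x
E
python3 - <<'E'
from h import *
np.set_printoptions(precision=4,suppress=True)
for n in("top","scene"):
    f=np.load(f"pics/{n}0.npz");p,d=f["p"],f["d"];X=cloud(n,d);hsv=cv2.cvtColor(p,cv2.COLOR_RGB2HSV)
    print(n,"bench z",np.nanmedian(X[200:300,230:300,2] if n=="top" else X[300:380,250:400,2]))
    org=cv2.morphologyEx(cv2.inRange(hsv,(4,150,60),(14,255,255)),cv2.MORPH_OPEN,np.ones((3,3)))
    k,l,st,ce=cv2.connectedComponentsWithStats(org)
    for i in range(1,k):
        if st[i,4]>150:
            P=X[l==i]; c=np.nanmedian(P,0); print("orange",st[i],c, "zmax",np.nanpercentile(P[:,2],[5,50,95]))
            near=np.hypot(X[...,0]-c[0],X[...,1]-c[1])<.06
            for lo,hi in((.05,.062),(.066,.1)):
                b=near&(X[...,2]>lo)&(X[...,2]<hi)
                if b.sum()>15: print(" bar",lo,b.sum(),cv2.minAreaRect(X[b][:,:2].astype(np.float32)*1000),np.median(X[b][:,2]))
            t=(l==i)&(abs(X[...,2]-.028)<.003)
            if t.sum()>20: print(" shelltop",t.sum(),np.nanmin(X[t],0),np.nanmax(X[t],0))
    u,v=(211,184) if n=="top" else (397,185)
    c=X[v,u];near=np.hypot(X[...,0]-c[0],X[...,1]-c[1])<.08
    print("hub px",c,np.histogram(X[near][:,2],bins=np.arange(0,.09,.005)))
    m=near&(X[...,2]>.066); q=cv2.minAreaRect(X[m][:,:2].astype(np.float32)*1000) if m.sum()>5 else 0; print(" hi",m.sum(),q)
    m=near&(abs(X[...,2]-.05)<.004)
    hull=cv2.convexHull(X[m][:,:2].astype(np.float32)).reshape(-1,2); print(" flange circ",circ(hull),np.median(X[m][:,2]))
    blue=cv2.inRange(hsv,(105,120,40),(125,255,255))>0; bb=near&blue; h=plane(n,.0)[bb]; print(" blue z",np.nanmedian(X[bb][:,2]),cv2.minAreaRect(X[bb][:,:2].astype(np.float32)*1000))
    big=cv2.resize(p[150:230,160:260] if n=="top" else p[150:250,340:450],None,fx=4,fy=4,interpolation=cv2.INTER_CUBIC)
    big2=cv2.resize(p[110:240,390:470] if n=="top" else p[220:350,140:230],None,fx=3,fy=3,interpolation=cv2.INTER_CUBIC)
    H=max(big.shape[0],big2.shape[0]);pad=lambda a:cv2.copyMakeBorder(a,0,H-a.shape[0],0,0,0)
    cv2.imwrite(f"pics/{n}crop.png",np.hstack([pad(big),pad(big2)])[:,:,::-1])
E
```

```text
top bench z 0.0003707145506894882
orange [ 407  124   49   48 1129] [ 0.636  -0.2139  0.0378] zmax [0.0132 0.0378 0.0404]
 bar 0.05 72 ((643.7532958984375, -217.4832000732422), (74.75718688964844, 25.586090087890625), 3.702049970626831) 0.0567474258750294
 bar 0.066 683 ((646.1165161132812, -231.50384521484375), (30.380083084106445, 76.24201965332031), 71.6669692993164) 0.07579506139588499
 shelltop 82 [ 0.6007 -0.2628  0.0251] [ 0.6713 -0.186   0.0309]
orange [412 192  26  33 408] [ 0.5255 -0.1966  0.0276] zmax [0.012  0.0276 0.0304]
 bar 0.05 368 ((530.7948608398438, -215.5176544189453), (22.41873550415039, 56.150089263916016), 85.29426574707031) 0.05593041666424442
 shelltop 300 [ 0.4989 -0.2234  0.0252] [ 0.5573 -0.1837  0.031 ]
hub px [0.5872 0.1817 0.0752] (array([ 159, 1122,  111,    0,    0,    0,    0,    0,   23, 1532, 1477,
         95,   88,  240,  377,  105,    0]), array([0.   , 0.005, 0.01 , 0.015, 0.02 , 0.025, 0.03 , 0.035, 0.04 ,
       0.045, 0.05 , 0.055, 0.06 , 0.065, 0.07 , 0.075, 0.08 , 0.085]))
 hi 707 ((595.7575073242188, 181.6453399658203), (108.154678344726
[... 1153 characters left out ...]
2266), 72.10316467285156) 0.0752114788564307
 shelltop 268 [ 0.642  -0.277   0.0251] [ 0.6943 -0.1869  0.031 ]
hub px [0.6008 0.1724 0.0713] (array([ 187, 1708,  112,   30,    0,    0,    0,   16,  164, 1422,  220,
        171,  132,  328,  159,   11,    0]), array([0.   , 0.005, 0.01 , 0.015, 0.02 , 0.025, 0.03 , 0.035, 0.04 ,
       0.045, 0.05 , 0.055, 0.06 , 0.065, 0.07 , 0.075, 0.08 , 0.085]))
 hi 464 ((597.9072875976562, 181.8521728515625), (108.60110473632812, 113.94916534423828), 3.9087846279144287)
 flange circ [0.5923 0.181  0.0656] 0.048863004272895416
 blue z 0.006911814739750943 ((653.899169921875, 202.81906127929688), (35.720062255859375, 112.66976928710938), 22.37152671813965)
```

View pics/topcrop.png

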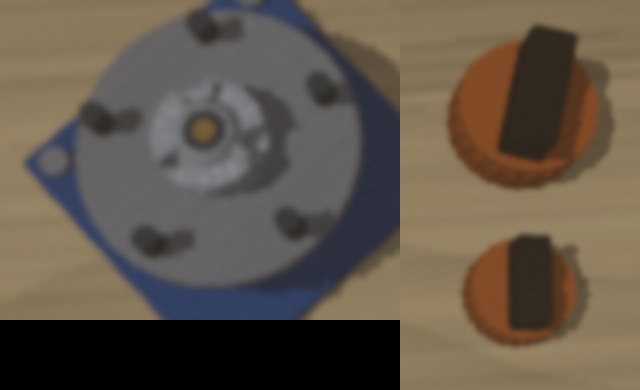

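The top crop shows the hub neck centred on the flange, and the small cap's bar lying nearly along x. The two cameras agree to about 1 mm. The cap is at (0.531,-0.216) with its bar at -5.5°, and the hub is at (0.5917,0.1813). Next I check IK ranges.

```bash
cat >> h.py <<'E'
from scipy.spatial.transform import Rotation as Rn
def down(deg):
    a=np.radians(deg);c,s=np.cos(a),np.sin(a)
    return Rn.from_matrix(np.array([[c,s,0],[s,-c,0],[0,0,-1]])).as_rotvec()
E
python3 - <<'E'
from h import *
from rig import planner,status,ctrl
np.set_printoptions(precision=2,suppress=True)
for f in (84.5,-95.5):
    for z in(.15,.032): print("cap",f,z,planner.solve_ik([.5313,-.216,z],down(f)))
for f in range(-180,181,30): print("hub",f,planner.solve_ik([.5917,.1813,.12],down(f)))
E
```

```text
cap 84.5 0.15 [-0.17  0.53  0.66  1.81 -0.4   0.93  2.13]
cap 84.5 0.032 [ 0.08  0.65  0.31  1.86 -0.3   0.67  2.04]
cap -95.5 0.15 [-0.37  0.65  0.97  1.82 -0.63  1.01 -0.8 ]
cap -95.5 0.032 [-0.31  0.84  0.89  1.88 -0.87  0.86 -0.63]
hub -180 [-0.2   0.58 -0.24  1.67  0.17  0.91  2.64]
hub -150 [-1.05  0.86  1.09  1.73 -0.85  1.11 -2.31]
hub -120 [-1.05  0.86  1.09  1.73 -0.85  1.11 -1.78]
hub -90 [-0.83  0.66  0.66  1.71 -0.48  0.94 -1.54]
hub -60 [-0.78  0.64  0.6   1.71 -0.43  0.93 -1.06]
hub -30 [-0.76  0.63  0.56  1.71 -0.41  0.92 -0.56]
hub 0 [-0.7   0.61  0.46  1.71 -0.33  0.91 -0.1 ]
hub 30 [-0.63  0.59  0.36  1.7  -0.25  0.9   0.36]
hub 60 [-0.55  0.58  0.26  1.7  -0.18  0.89  0.82]
hub 90 [-0.47  0.57  0.15  1.69 -0.1   0.89  1.28]
hub 120 [-0.36  0.57 -0.01  1.69  0.01  0.89  1.72]
hub 150 [-0.28  0.57 -0.12  1.68  0.08  0.9   2.18]
hub 180 [-0.2   0.58 -0.24  1.67  0.17  0.91  2.64]
```

Run:
```python
from h import *
from rig import planner,status,ctrl,claw
np.set_printoptions(precision=4,suppress=True)
ctrl.reach([.5313,-.216,.13],down(84.5))
hit=ctrl.line_to([.5313,-.216,.032],speed=.08,max_force=12)
s=status.read_state();print(hit,s["t"],s["tool_pos"],s["force"],s["joint_pos"])
claw.set_gripper(0.0)
s=status.read_state();print(s["t"],s["opening"],s["tool_pos"],s["force"],s["wrist_torque"])
ctrl.line_to([.5313,-.216,.16],speed=.12)
s=status.read_state();print(s["t"],s["opening"],s["tool_pos"],s["force"],s["wrist_torque"])
for n in("top","scene"):
    p,d=vision.read_camera(n); np.savez(f"pics/{n}1.npz",p=p,d=d); cv2.imwrite(f"pics/{n}1.png",p[:,:,::-1])
```

```text
False 4.65 [ 0.5317 -0.2162  0.0325] [0.345  0.3369 0.5822] [-0.0628  0.6895  0.5063  1.8707 -0.4947  0.7074  2.2051]
5.4167 -0.0054377681496548275 [ 0.5313 -0.216   0.032 ] [-0.3918  0.0372 -0.3175] [0.0097 0.02   0.0022]
6.6333 0.004543905441787811 [ 0.5308 -0.2157  0.1593] [-0.0623 -0.3335  0.2505] [-0.0127  0.0251  0.0137]
```

View pics/scene1.png

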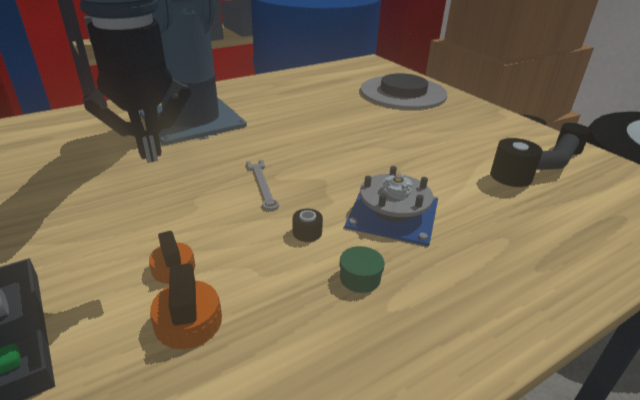

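The gripper closed on nothing: the cap is still standing at (172,260) and the shut fingertips appear at (150,158). I'll check how the reported TCP projects into the image.

Run:
```python
from h import *
from rig import status
np.set_printoptions(precision=4,suppress=True)
for n in("scene","top"):
    c=vision.calibration(n)
    P=np.array([[.5308,-.2157,.1593],[0,0,0],[.5313,-.216,.056],[.6,.18,.07],[0.1,-.1,0]])
    print(n,cv2.projectPoints(P,np.array(c["rvec"]),np.array(c["tvec"]),np.array(c["intrinsics"]),None)[0].reshape(-1,2))
    f=np.load(f"pics/{n}1.npz");f0=np.load(f"pics/{n}0.npz");X=cloud(n,f["d"])
    ch=(np.abs(f["d"]-f0["d"])>.02)&(X[...,2]<.4)&(X[...,2]>.05)
    Q=X[ch]; 
    if len(Q):
        i=np.argsort(Q[:,2])[:30]; print("lowest new pts",Q[i].mean(0),Q[:,2].min(), "low 15mm:",Q[Q[:,2]<Q[:,2].min()+.02].mean(0))
s=status.read_state();print(s["tool_pos"],s["tcp_rot"])
```

```text
scene [[155.8659 182.5228]
 [191.7273 119.1553]
 [167.7558 240.9521]
 [399.8841 184.2454]
 [165.1    142.9743]]
lowest new pts [-0.2877  1.3371  0.0532] 0.050234604134683614 low 15mm: [-0.263   1.2569  0.0586]
top [[452.4876 187.5052]
 [337.6192 530.8419]
 [434.9179 201.7362]
 [212.5307 177.7871]
 [391.3291 459.4615]]
lowest new pts [0.5734 0.0795 0.1046] 0.05042624991584921 low 15mm: [0.5879 0.0905 0.0567]
[ 0.5308 -0.2158  0.1592] [-2.3246 -2.1115  0.0014]
```

View pics/top1.png

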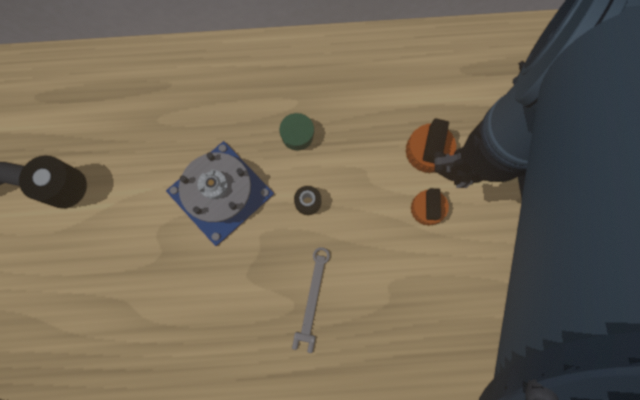

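In the top view the fingertips are at about (445,165), where the reported TCP should project to (452,187). In the scene view they are at (150,160) against (156,182). I'll triangulate the tips properly.

Run:
```python
from h import *
from rig import status
np.set_printoptions(precision=4,suppress=True)
S=cv2.imread("pics/scene1.png")[90:190,100:220];T=cv2.imread("pics/top1.png")[130:210,420:520]
a=cv2.resize(S,None,fx=3.3,fy=4,interpolation=3);b=cv2.resize(T,None,fx=4,fy=5,interpolation=3)
cv2.imwrite("pics/tip.png",np.hstack([a[:400],b[:400]]))
# tri
def ray(n,u,v):
    o,r=rays(n); r=r[v,u]; return o,r/np.linalg.norm(r)
o1,r1=ray("scene",150,160);o2,r2=ray("top",447,167)
A=np.stack([r1,-r2],1);t=np.linalg.lstsq(A,o2-o1,rcond=None)[0];p,q=o1+r1*t[0],o2+r2*t[1];print(p,q)
for n,u0,u1,v0,v1 in(("scene",125,175,100,165),("top",430,480,145,190)):
    d=np.load(f"pics/{n}1.npz")["d"];X=cloud(n,d)[v0:v1,u0:u1]; print(n)
    for v in range(0,v1-v0,8): print(v+v0,[(u+u0,np.round(X[v,u],3).tolist()) for u in range(5,u1-u0,10)])
```

```text
[ 0.5468 -0.22    0.2036] [ 0.5534 -0.1985  0.1983]
scene
100 [(130, [0.548, -0.229, 0.287]), (140, [0.541, -0.216, 0.282]), (150, [0.547, -0.206, 0.282]), (160, [0.545, -0.194, 0.279]), (170, [0.529, -0.178, 0.271])]
108 [(130, [0.546, -0.23, 0.277]), (140, [0.542, -0.218, 0.273]), (150, [0.548, -0.208, 0.273]), (160, [-0.089, -0.056, 0.01]), (170, [0.543, -0.183, 0.266])]
116 [(130, [0.546, -0.232, 0.267]), (140, [-0.088, -0.111, -0.001]), (150, [0.549, -0.21, 0.263]), (160, [0.527, -0.193, 0.251]), (170, [0.546, -0.185, 0.257])]
124 [(130, [0.529, -0.232, 0.25]), (140, [0.542, -0.222, 0.253]), (150, [0.544, -0.211, 0.251]), (160, [0.539, -0.198, 0.246]), (170, [0.546, -0.187, 0.246])]
132 [(130, [0.535, -0.235, 0.242]), (140, [0.543, -0.224, 0.243]), (150, [0.544, -0.213, 0.24]), (160, [0.058, -0.098, 0.01]), (170, [0.071, -0.078, 0.011])]
140 [(130, [0.04, -0.167, -0.002]), (140, [0.536, -0.225, 0.229]), (150, [0.542, -0.214, 0.229]), (160, [0.093, -0.109, 0.007]), (170, [0.109, -0.09, 0.009])]
148 [(130, [0.086, -0.177, 0.0]), (140, [0.538, -0.228, 0.219]), (150, [0.542, -0.216,
[... 653 characters left out ...]
 (465, [0.531, -0.178, 0.328]), (475, [0.522, -0.179, 0.355])]
161 [(435, [0.537, -0.155, 0.286]), (445, [0.534, -0.165, 0.292]), (455, [0.529, -0.173, 0.306]), (465, [0.525, -0.181, 0.317]), (475, [0.516, -0.181, 0.345])]
169 [(435, [0.526, -0.153, 0.286]), (445, [0.526, -0.167, 0.284]), (455, [0.534, -0.191, 0.252]), (465, [0.522, -0.189, 0.292]), (475, [0.509, -0.185, 0.334])]
177 [(435, [0.592, -0.239, 0.001]), (445, [0.523, -0.175, 0.255]), (455, [0.522, -0.188, 0.257]), (465, [0.519, -0.198, 0.264]), (475, [0.515, -0.206, 0.276])]
185 [(435, [0.576, -0.237, 0.0]), (445, [0.575, -0.257, -0.002]), (455, [0.573, -0.276, -0.0]), (465, [0.52, -0.215, 0.214]), (475, [0.571, -0.316, -0.002])]
```

View pics/tip.png

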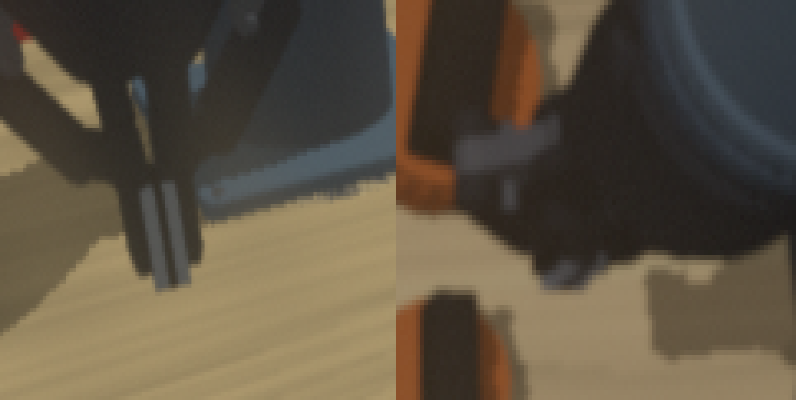

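Depth on the shut fingertip near (150,156) gives x,y as reported, but z is about 0.20 against a reported 0.159. So the fingertips stand roughly 40 mm higher than reported. I'll verify this by lightly touching the bare bench with shut fingers.

Run:
```python
from h import *
from rig import planner,status,ctrl,claw
np.set_printoptions(precision=4,suppress=True)
ctrl.line_to([.45,-.216,.05],speed=.15)
print(ctrl.line_to([.45,-.216,-.022],speed=.08,max_force=4))
s=status.read_state();print(s["t"],s["tool_pos"],s["force"])
h=ctrl.line_to([.45,-.216,-.055],speed=.02,max_force=4)
s=status.read_state();print(h,s["t"],s["tool_pos"],s["force"])
ctrl.line_to([.45,-.216,.0],speed=.1)
```

```text
False
8.8417 [ 0.4504 -0.2162 -0.0216] [-0.2217 -0.3358  0.7886]
True 9.725 [ 0.4499 -0.216  -0.037 ] [-0.9143  2.034   9.544 ]
```

Contact came at reported z ≈ -0.036, so true z = reported + 0.0365. Now I regrasp with that correction.

```bash
echo 'OFF=.0365' >> h.py
python3 - <<'E'
from h import *
from rig import planner,status,ctrl,claw
np.set_printoptions(precision=4,suppress=True)
ctrl.line_to([.45,-.216,.05],speed=.15); claw.set_gripper(1.0)
ctrl.line_to([.5313,-.216,.05],down(84.5),speed=.15)
h=ctrl.line_to([.5313,-.216,.0315-OFF],speed=.06,max_force=8)
s=status.read_state();print(h,s["t"],s["tool_pos"],s["force"])
claw.set_gripper(0.0)
s=status.read_state();print(s["t"],s["opening"],s["tool_pos"],s["force"],s["wrist_torque"])
ctrl.line_to([.5313,-.216,.13],speed=.12)
s=status.read_state();print(s["t"],s["opening"],s["tool_pos"],s["force"],s["wrist_torque"])
for n in("top","scene"):
    p,d=vision.read_camera(n); np.savez(f"pics/{n}2.npz",p=p,d=d); cv2.imwrite(f"pics/{n}2.png",p[:,:,::-1])
cv2.imwrite("pics/s2crop.png",cv2.resize(p[60:300,60:300,::-1],None,fx=2.4,fy=2.4,interpolation=3))
E
```

```text
False 13.275 [ 0.5316 -0.2162 -0.0047] [ 0.124  -0.7343 -0.5073]
13.8833 0.24178506636316996 [ 0.5316 -0.2161 -0.0047] [ 0.367  -0.7126  2.1724] [ 0.0404  0.0819 -0.0147]
15.1583 0.2436764895188271 [ 0.5307 -0.2157  0.1292] [-0.7881 -0.693  -1.9212] [-0.0854  0.0117 -0.0746]
```

View pics/s2crop.png

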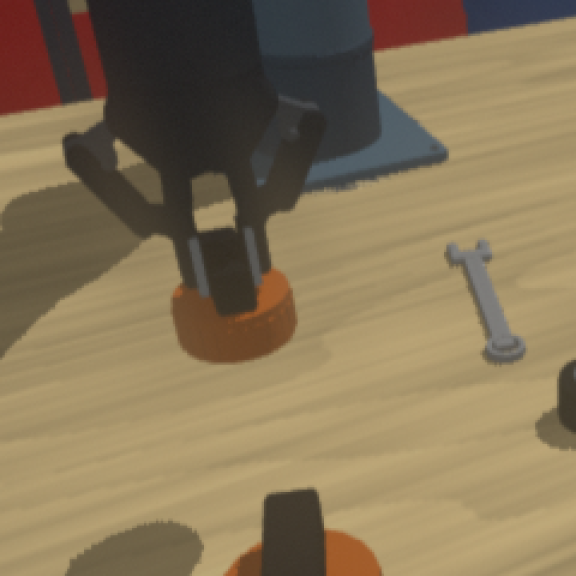

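The cap is held level, with the bar between the pads and the opening at 0.24, about 21 mm. Now I carry it above the hub and measure its alignment there.

Run:
```python
from h import *
from rig import planner,status,ctrl,claw
from scipy.optimize import least_squares
np.set_printoptions(precision=4,suppress=True)
ctrl.line_to([.5917,.1813,.13],down(60),speed=.2)
ctrl.line_to([.5917,.1813,.09],speed=.1)
s=status.read_state();print(s["t"],s["opening"],s["tool_pos"],s["force"],s["wrist_torque"],s["joint_pos"])
ims=[]
for n in("top","scene"):
    p,d=vision.read_camera(n); np.savez(f"pics/{n}3.npz",p=p,d=d); X=cloud(n,d)
    hsv=cv2.cvtColor(p,cv2.COLOR_RGB2HSV)
    near=np.hypot(X[...,0]-.5917,X[...,1]-.1813)<.045
    org=(cv2.inRange(hsv,(4,120,40),(16,255,255))>0)&near
    P=X[org];print(n,org.sum(),"z",np.percentile(P[:,2],[1,5,50,95,99]))
    side=P[P[:,2]<np.percentile(P[:,2],99)-.006]
    if len(side)>40: print(" side, fixed r fit",least_squares(lambda q:np.hypot(side[:,0]-q[0],side[:,1]-q[1])-.0325,[.59,.18],loss="soft_l1",f_scale=.001).x,"free",circ(side),len(side))
    ims.append(cv2.resize(p[120:260,130:290] if n=="top" else p[90:230,320:480],None,fx=2.5,fy=2.5,interpolation=3))
cv2.imwrite("pics/over.png",np.hstack(ims)[:,:,::-1])
```

```text
17.9667 0.2454595011421999 [0.5918 0.1809 0.0899] [ 0.3234  0.4556 -1.4611] [-0.008   0.0035 -0.0072] [-0.8224  0.7018  0.6597  1.7318 -0.5316  0.8946  1.112 ]
top 377 z [0.1012 0.1038 0.1217 0.1264 0.1491]
 side, fixed r fit [0.5942 0.1802] free [0.5922 0.1802 0.0309] 371
scene 777 z [0.096  0.0982 0.1156 0.1226 0.1254]
 side, fixed r fit [0.5923 0.1809] free [0.5919 0.1813 0.0329] 467
```

View pics/over.png

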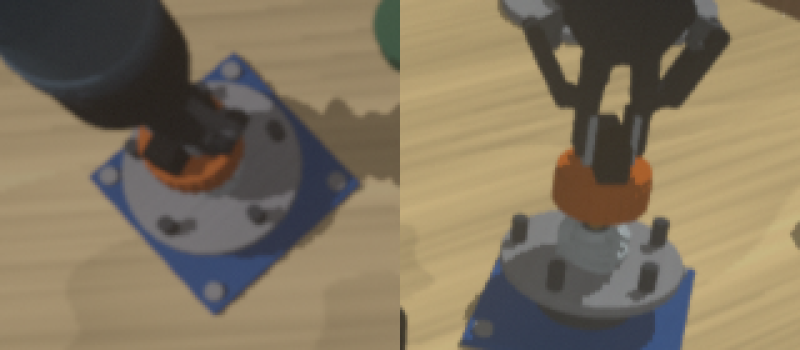

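The picture shows the cap squarely above the neck. The scene fit puts the cap at (0.592,0.181) and the hub at (0.592,0.181), with the rim at 95 mm, as predicted. Now a guarded descent, then a clockwise search in 6° steps.

Run:
```python
from h import *
from rig import planner,status,ctrl,claw
np.set_printoptions(precision=4,suppress=True)
x,y=.5920,.1812; CM=.0327-.070   # reported z -> cap_mid over mouth
def rep(tag):
    s=status.read_state();print(tag,round(s["t"],2),"h=%.1f"%((s["tool_pos"][2]+CM)*1e3),s["tool_pos"],s["force"],"Tz %.2f"%s["wrist_torque"][2]);return s
f=60
h=ctrl.line_to([x,y,.0525],down(f),speed=.025,max_force=5); s=rep(("down",h)); z0=s["tool_pos"][2]
if (z0+CM)<.021: print("dropped at once")
else:
    for i in range(16):
        z=s["tool_pos"][2]; f-=6
        ctrl.line_to([x,y,max(z,z0)+.0005],down(f),speed=.003)
        if abs(status.read_state()["wrist_torque"][2])>1.5: rep("TORQUE");break
        h=ctrl.line_to([x,y,z0-.008],speed=.025,max_force=4); s=rep((f,h))
        if s["tool_pos"][2]<z0-.004: print("DROP",f);break
```

```text
('down', True) 19.07 h=26.8 [0.5919 0.1812 0.0641] [-0.5601  0.8325  5.456 ] Tz 0.05
(54, True) 20.05 h=26.7 [0.5918 0.1812 0.064 ] [-1.9202 -1.0827  6.7596] Tz 0.04
(48, True) 20.98 h=26.7 [0.5919 0.1812 0.064 ] [-2.6401  0.3297  7.3659] Tz -0.05
(42, True) 21.93 h=26.7 [0.5919 0.1811 0.064 ] [-1.7999  1.0304  6.5409] Tz 0.01
(36, True) 22.88 h=26.7 [0.5919 0.1811 0.064 ] [-2.3087 -0.866   7.1844] Tz -0.03
(30, True) 23.82 h=26.7 [0.5919 0.1812 0.064 ] [-1.6879 -0.0005  6.0073] Tz 0.01
(24, True) 24.77 h=26.7 [0.5918 0.1812 0.064 ] [-1.8422 -0.5395  7.1186] Tz 0.05
(18, True) 25.7 h=26.7 [0.5919 0.1811 0.064 ] [-1.0835 -0.221   6.9761] Tz 0.01
(12, True) 26.64 h=26.7 [0.5918 0.1812 0.064 ] [-1.1981  0.0097  6.3753] Tz 0.03
(6, True) 27.57 h=26.5 [0.5919 0.1813 0.0638] [-0.8539  0.9716  7.2685] Tz -0.06
(0, True) 28.62 h=23.8 [0.591  0.1816 0.0611] [-0.78    1.0107 -1.9517] Tz -0.08
(-6, False) 30.33 h=18.6 [0.5919 0.1811 0.0559] [-0.9758 -0.4679 -1.0463] Tz 0.04
DROP -6
```

It dropped into the starts at -6°. Now I settle it to 17 mm and screw anticlockwise in small steps, with a light guarded descent after each and a torque watch.

```bash
cat > screw.py <<'E'
from h import *
from rig import planner,status,ctrl,claw
import sys
np.set_printoptions(precision=4,suppress=True)
x,y=.5919,.1812; CM=.0327-.070
H=lambda s:(s["tool_pos"][2]+CM)*1e3
def rep(tag):
    s=status.read_state();print(tag,round(s["t"],2),"h=%.1f"%H(s),s["tool_pos"][:2],s["force"],"Tz %.2f"%s["wrist_torque"][2]);return s
f,tmax,Tlim=map(float,sys.argv[1:4])
h=ctrl.line_to([x,y,.0525],down(f),speed=.02,max_force=4); s=rep(("down",h))
while s["t"]<tmax:
    st=6 if H(s)>12 else 1.5
    z=s["tool_pos"][2]; f+=st
    ctrl.line_to([x,y,z-.0002],down(f),speed=.002)
    T=status.read_state()["wrist_torque"][2]
    if abs(T)>Tlim: rep(("TORQUE",f));break
    h=ctrl.line_to([x,y,z-.0015],speed=.02,max_force=3) if st>2 else 0
    s=rep((f,h,round(T,2)))
    if h is False and H(s)<8: break
E
python3 screw.py -6 50 0.8
```

```text
('down', True) 30.55 h=16.8 [0.5925 0.1811] [0.0133 0.3168 4.9647] Tz -0.08
(0.0, False, np.float64(0.03)) 31.28 h=16.6 [0.5925 0.1813] [-2.5967  0.2151 12.5846] Tz -0.04
(6.0, False, np.float64(0.04)) 32.07 h=16.5 [0.5927 0.1814] [-0.5079  0.4682 13.3943] Tz -0.00
(12.0, False, np.float64(0.06)) 32.85 h=15.9 [0.5919 0.1811] [-1.8894 -0.8268 12.3729] Tz 0.04
(18.0, False, np.float64(-0.03)) 33.5 h=15.4 [0.5919 0.1807] [-3.9797 -0.7434 12.404 ] Tz 0.05
(24.0, False, np.float64(0.02)) 34.15 h=14.8 [0.5919 0.1809] [-3.696  -0.8925 12.6321] Tz 0.03
(30.0, False, np.float64(0.07)) 34.8 h=14.2 [0.5918 0.1813] [-3.0748 -0.9509 13.1027] Tz 0.05
(36.0, False, np.float64(0.03)) 35.42 h=13.6 [0.5919 0.1813] [-4.1916 -0.8751 12.5983] Tz 0.03
(42.0, False, np.float64(0.05)) 36.07 h=13.1 [0.5919 0.1813] [-3.1681 -1.6403 12.613 ] Tz 0.03
(48.0, False, np.float64(-0.02)) 36.73 h=12.5 [0.5919 0.1813] [-4.0548 -1.1869 11.6044] Tz 0.07
(54.0, False, np.float64(0.08)) 37.36 h=11.9 [0.5919 0.1812] [-3.3329 -1.0067 11.833 ] Tz 0.07
(55.5, 0, np.float64(0.0)) 37.74 h=11.9 [0.5923 0.1811] [-0.1947 -0.1923  
[... 564 characters left out ...]
, np.float64(0.07)) 39.49 h=11.0 [0.5917 0.1813] [ 1.07   -1.3961  5.5798] Tz 0.07
(67.5, 0, np.float64(0.1)) 39.74 h=10.9 [0.5916 0.1812] [1.0218 0.525  6.0289] Tz 0.10
(69.0, 0, np.float64(0.11)) 39.99 h=10.7 [0.5916 0.1811] [ 0.5958 -1.2206  5.6825] Tz 0.11
(70.5, 0, np.float64(0.05)) 40.24 h=10.6 [0.5916 0.1811] [2.0155 0.2647 6.6127] Tz 0.05
(72.0, 0, np.float64(0.06)) 40.49 h=10.4 [0.5914 0.1814] [ 0.2174 -0.1375  6.3443] Tz 0.06
(73.5, 0, np.float64(-0.08)) 40.74 h=10.3 [0.5913 0.1817] [0.2254 1.1741 7.1532] Tz -0.08
(75.0, 0, np.float64(-0.65)) 40.99 h=10.3 [0.5913 0.1817] [-0.8086  0.2442  7.5305] Tz -0.65
('TORQUE', 76.5) 41.24 h=10.3 [0.5913 0.1817] [0.5486 1.78   7.8643] Tz -1.27
```

The torque rises crisply at about 75° with h≈10 mm, after roughly 70° of sinking, so this is the stop. I firm it up modestly to about 2.5 N m, let go and check.

Run:
```python
from h import *
from rig import planner,status,ctrl,claw
np.set_printoptions(precision=4,suppress=True)
z=.0473
def rep(t):
    s=status.read_state();print(t,round(s["t"],2),s["tool_pos"],s["force"],"Tz %.2f"%s["wrist_torque"][2],s["opening"]);return s
for f in(77.5,78.5,79.5,80.5):
    ctrl.line_to([.5916,.1813,z-.0003],down(f),speed=.002); s=rep(f)
    if abs(s["wrist_torque"][2])>2: break
f0=f
while f>75.5: f-=1.25; ctrl.line_to([.5916,.1813,z],down(max(f,75)),speed=.002)
rep("relaxed")
claw.set_gripper(1.0)
ctrl.line_to([.5916,.1813,.12],speed=.1); rep("up")
ctrl.line_to([.45,.05,.18],speed=.25)
ims=[]
for n in("top","scene"):
    p,d=vision.read_camera(n); X=cloud(n,d); hsv=cv2.cvtColor(p,cv2.COLOR_RGB2HSV)
    near=np.hypot(X[...,0]-.5917,X[...,1]-.1813)<.045
    org=(cv2.inRange(hsv,(4,120,40),(16,255,255))>0)&near; P=X[org]
    b=near&(X[...,2]>.10)&(X[...,2]<.12)
    print(n,"orange z",np.percentile(P[:,2],[2,50,95]),"bar",b.sum(),np.median(X[b][:,2]),cv2.minAreaRect(X[b][:,:2].astype(np.float32)*1000))
    flat=P[(P[:,2]>np.percentile(P[:,2],95)-.004)]; A=np.c_[flat[:,:2]-[.5917,.1813],np.ones(len(flat))]; print(" plane",np.linalg.lstsq(A,flat[:,2],rcond=None)[0])
    ims.append(cv2.resize(p[80:280,110:350] if n=="top" else p[90:290,240:480],None,fx=1.66,fy=1.66,interpolation=3))
cv2.imwrite("pics/end.png",np.hstack(ims)[:,:,::-1])
```

```text
77.5 41.57 [0.5914 0.1818 0.0476] [-1.2116  1.419  10.721 ] Tz -1.74 0.23968053874429904
78.5 41.82 [0.5914 0.1817 0.0476] [-1.1272  1.3248 11.787 ] Tz -2.12 0.2447448075973508
relaxed 42.57 [0.5913 0.1817 0.0476] [-0.538   1.4644  7.9739] Tz -0.63 0.2468583974585645
up 44.08 [0.5911 0.1813 0.1195] [0.1151 1.0623 0.7647] Tz -0.01 0.9978086944607895Traceback (most recent call last):
  File "<stdin>", line 22, in <module>
    return _quantile_unchecked(
        a, q, axis, out, overwrite_input, method, keepdims, weights)
    return _ureduce(a,
                    func=_quantile_ureduce_func,
    ...<5 lines>...
                    overwrite_input=overwrite_input,
                    method=method)
    r = func(a, **kwargs)
    result = _quantile(arr,
                       quantiles=q,
    ...<2 lines>...
                       out=out,
                       weights=wgt)
    slices_having_nans = np.isnan(arr[-1, ...])
                                  ~~~^^^^^^^^^
IndexError: index -1 is out of bounds for axis 0 with size 0
```

The arm hides the hub from the top camera, so I use the scene view.

Run:
```python
from h import *
from rig import status
np.set_printoptions(precision=4,suppress=True)
print(status.read_state()["t"])
n="scene";p,d=vision.read_camera(n); X=cloud(n,d); hsv=cv2.cvtColor(p,cv2.COLOR_RGB2HSV)
near=np.hypot(X[...,0]-.5917,X[...,1]-.1813)<.045
org=(cv2.inRange(hsv,(4,120,40),(16,255,255))>0)&near; P=X[org]
cv2.imwrite("pics/end.png",p[:,:,::-1])
if len(P):
    b=near&(X[...,2]>.10)&(X[...,2]<.12)
    print("orange z",np.percentile(P[:,2],[2,50,95]),"bar",b.sum(),np.median(X[b][:,2]),cv2.minAreaRect(X[b][:,:2].astype(np.float32)*1000))
    flat=P[(P[:,2]>np.percentile(P[:,2],95)-.004)]; A=np.c_[flat[:,:2]-[.5917,.1813],np.ones(len(flat))]; print(" plane",np.linalg.lstsq(A,flat[:,2],rcond=None)[0])
```

```text
45.0917
orange z [0.0551 0.0744 0.0804] bar 270 0.10668046298602715 ((592.733154296875, 180.30557250976562), (22.341285705566406, 55.885719299316406), 72.86737823486328)
 plane [0.0207 0.0118 0.0796]
```

View pics/end.png

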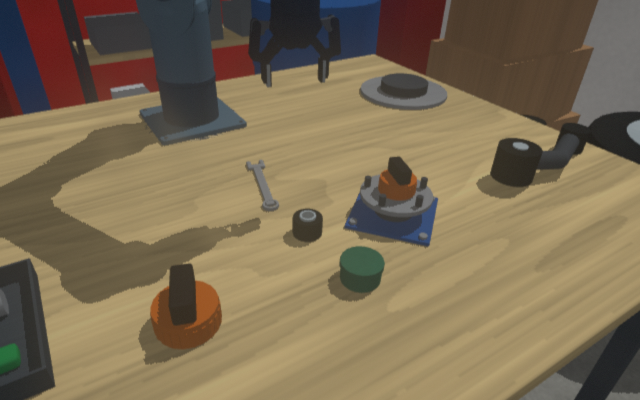

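The cap sits square on the hub at (397,183), with the shell top at 80 mm and the bar top at 107 mm (scene depth reads about 1 mm low). The bushing (307,225), wrench (263,185) and tin (361,268) have not moved, and the arm is clear.

```bash
python3 -c "
from rig import ticket; print(ticket.hand_in())"
```

```text
the job is handed in; nothing more can be done
None
```

The small orange cap is screwed fully home on the hub, released, and the job is handed in at about 45 s of the 64 s limit.

**What I did:**
- **Setting down:** I set the cap square on the neck, where it rested at 26.8 mm over the mouth.
- **Backing off:** I turned it clockwise in 6° steps. It dropped into the thread after about 66°, down to 17 mm.
- **Screwing on:** I turned it anticlockwise with under about 0.1 N m. It sank the full 7 mm and met a firm stop at about 75°, which I firmed up to 2.1 N m.

**Last checks:**
- Tool height put the cap 10.3 mm over the mouth before I let go (10 is home), within about 0.5 mm.
- Scene depth gave the shell top at 80 mm and a level plane to about 1°. It gave the bar top at 107 mm, where 108 would be exact.
- The bushing, wrench and tin look unmoved in the scene view.

**What disagreed or failed:**
- **First grasp:** It closed on air, because the reported tool height was about 36.5 mm too low. I measured that offset with a light touch on the bare bench and corrected for it.
- **Final check:** The top camera could not see the hub because the arm was in the way, so it rests on the scene camera and the force readings.

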